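Restock the adhesive lane first in, first out

TASK

Restock the adhesive lane first in, first out; the cap colours give the age: red is the oldest, then yellow, green, blue, and white is the newest. Before any new bottle leaves the delivery tray, bring the two old ones already in the lane forward, red up against the front stop and yellow close behind it; then load the new row from the tray behind them in order of age, so that all five stand upright on the lane's floor in single file with less than a finger's width between neighbours. Keep the bottles upright and set them down rather than drop them, and leave the ancient pot neck, sherd and cup where they lie.

Things in the scene. Friction and masses are not known exactly. Their poses are not given: they have to be found in the camera images.
- red_bottle: amber bottle of adhesive, about 0.14 kg, a red cap. Round body 44 mm in diameter up to 60 mm above the foot, shoulder to 70 mm, cap 34 mm in diameter from 70 to 92 mm (top). Origin: centre of the foot, z up. Oldest stock. Starts standing in the lane, well back from the front stop and nearer to it than the yellow one.
- yellow_bottle: amber bottle of adhesive, about 0.14 kg, a yellow cap. Round body 44 mm in diameter up to 60 mm above the foot, shoulder to 70 mm, cap 34 mm in diameter from 70 to 92 mm (top). Origin: centre of the foot, z up. Second oldest. Starts standing in the lane behind the red one.
- green_bottle: amber bottle of adhesive, about 0.14 kg, a green cap. Round body 44 mm in diameter up to 60 mm above the foot, shoulder to 70 mm, cap 34 mm in diameter from 70 to 92 mm (top). Origin: centre of the foot, z up. New stock, the oldest of the three. Starts standing in one of the cells of the delivery tray.
- blue_bottle: amber bottle of adhesive, about 0.14 kg, a blue cap. Round body 44 mm in diameter up to 60 mm above the foot, shoulder to 70 mm, cap 34 mm in diameter from 70 to 92 mm (top). Origin: centre of the foot, z up. New stock, the middle one in age. Starts standing in one of the cells of the delivery tray.
- white_bottle: amber bottle of adhesive, about 0.14 kg, a white cap. Round body 44 mm in diameter up to 60 mm above the foot, shoulder to 70 mm, cap 34 mm in diameter from 70 to 92 mm (top). Origin: centre of the foot, z up. New stock, the newest of all. Starts standing in one of the cells of the delivery tray.
- lane: fixed grey shelf-lane tray, 310 x 68 mm (82 over clips), clear rails, yellow strip on its front. Origin: centre of underside; x along the lane from front stop (robot end) to open back. Floor top z = 4 mm; rails inner faces y = -30, +30 mm, 26 mm high; stop inner face x = -151 mm, 36 mm high; floor ends x = +155 mm. A bottle touching the stop has its centre at x = -129 mm.
- delivery_tray: fixed brown cardboard tray with three 58 mm square cells in a row, 66 x 190 mm (x by y), 30 mm high, walls 4 mm. Origin: centre of underside; y along the row, x across. Cell centres at y = -62, 0, +62 mm, floor at z = 4 mm. A new bottle stands in each cell; the row is packed in order of age, but from either end.
- pot_neck: ancient painted pot neck, orange clay with black strokes, loose, resting on its broken 100 mm wide edge, 62 mm high, origin at the centre of its underside. Not part of the job.
- sherd: flat painted sherd, orange clay with black stripes, loose, about 80 by 40 mm and 10 mm thick, origin under its middle. Lies between lane and tray. Not part of the job.
- clay_cup: small ancient clay cup, loose, 62 mm across the rim, 38 mm high, origin at the centre of its underside. Not part of the job.

How it is judged:
By the outcome, as a careful person would: the job done as asked, in the order asked, and still so for the second after the job is handed in, with the robot touching nothing.
It also fails if it takes over 128 s, if anything falls off the work surface, if the arm or the gripper's body presses on something with over 40 N, if the wrist force passes 120 N, or if a joint passes its speed limit or range.

ROBOT

A 7-joint arm with a two-finger parallel gripper is mounted at the origin on the work surface. World frame = base frame: x ahead of the robot, y to its left, z up, the work surface at z = 0. Lengths are in mm, angles in rad, forces in N, time in s.
With the tool pointing down it reaches from about 400 to 875 mm from the base axis. Payload 19.3 kg.
Tool frame: the origin (TCP) lies at the very end of the fingers, on their centre line; the grasp point (between the pads) lies 19 mm behind it (grip_point_offset is the z of the grasp point in the tool frame, in mm); z points along the fingers, x is the direction in which the jaws open and shut, and the axes are right-handed (so a half turn about z gives the same grasp; the last joint's range is limited). The gripper opens to 85 mm and grips with 20 to 120 N. Pads are 22 mm wide; open, the fingers measure 114 mm over their backs; the gripper's body (76 mm by 85 mm) begins 54 mm behind the grasp point. The pads swing forward as they close: fully open they stand 13 mm farther back than shut.
Start: joints at [-1.2, 0.521, -0.036, 1.599, 0.021, 1.021, -0.113], TCP at [266.681, 565.24, 231.291] pointing down, gripper open.
Joint ranges: [-2.91, 2.91], [-0.3, 2.13], [-1.5, 1.42], [0.17, 2.43], [-1.26, 4.41], [0.16, 1.93], [-2.52, 2.52]. Speed limits (rad/s): [1.89, 1.89, 2.39, 2.39, 3.01, 3.01, 3.01].

INTERFACE

Orientations are given as a 3x3 rotation matrix whose columns are the frame's x, y, z axes.
In Python, from workcell import movep, movel, goto_joints, open_gripper, clamp, wait, inverse_kinematics, read_state, camera, PlanningError, finish_job, grip_point_offset gives the robot as it stands. Calls block until the motion is done:
- movep(position, orientation): joint-space move of the TCP to a pose.
- movel(position, frame=None, max_speed=150, guard=None): straight line of the TCP; frame=None keeps the orientation; max_speed is the mean speed in mm/s. With guard (N) it stops when the force on the tool has changed by that much, and returns True; else False.
- goto_joints(angles): joint-space move.
- open_gripper() and clamp(): open the fingers fully, or close them until they stop; the grip force is fixed at half the most.
- wait(seconds).
- inverse_kinematics(position, orientation): joint angles nearest the present ones, or None.
- read_state(): the state.
- camera(name): name is "side" or "top" or "wrist"; returns a dict with "image" (400x640x3 uint8, blue, green, red), "range_z" (400x640 float32, mm along the optical axis (not along the pixel's ray), 0 where there is no reading), "fx", "fy", "cx", "cy" (pixels), "cam_to_world" (4x4, takes a point from camera to world coordinates). Camera axes: x right, y up, looking along -z (the intrinsics and any distortion apply to the point x, -y, -z); pixel columns grow to the right and rows downward; lengths in mm; the calibration is good to about 2 mm. A picture is of the moment at which its call begins.
A pose or a line that the arm cannot do raises PlanningError and nothing moves.
- finish_job(): hands the job in, once; it reports no verdict.
The state is a dict: "time": time; "qpos": joint angles; "qvel": joint speeds; "joint_efforts": joint torques, N m; "eef_pos": TCP position; "tool_rot": TCP orientation; "ft_force": force on the tool from outside, world axes, zero at the start; "torque": the same for the moment, N m; "finger_gap": finger opening in mm.
Only numpy, scipy, OpenCV 4.12 (cv2) and the standard library are available. Lean on these libraries where they do the work, as an engineer would, in place of code of your own. Each camera call takes 0.05 s, during which the arm holds its last target.

## Working session

There is one attempt and no reset: what is moved stays moved. The work goes in short steps, each a Python script; the robot and the scene stay as the last script left them, time stands still between calls to the robot, and variables do not carry over. Pictures are saved under pics/ and viewed, and the job is handed in when it is done.

```bash
ls; mkdir -p pics; python3 - <<'E'
from workcell import *
import cv2,numpy as np
for n in ("top","side","wrist"):
    c=camera(n); cv2.imwrite(f"pics/{n}0.png",c["image"]); np.savez(f"{n}0.npz",**c)
    print(n,c["fx"],c["fy"],c["cx"],c["cy"],[k for k in c]);print(np.round(c["cam_to_world"],3))
print(read_state(),grip_point_offset)
E
```

```text
pics
top 411.29266523231524 411.29266523231524 317.1977666751291 199.12869253028703 ['image', 'range_z', 'fx', 'fy', 'cx', 'cy', 'cam_to_world']
[[ 1.30000e-02  9.97000e-01 -7.50000e-02  5.32864e+02]
 [-1.00000e+00  1.30000e-02 -3.00000e-03  7.16600e+00]
 [-2.00000e-03  7.50000e-02  9.97000e-01  8.03355e+02]
 [ 0.00000e+00  0.00000e+00  0.00000e+00  1.00000e+00]]
side 435.37229778754994 435.37229778754994 320.7770231557813 199.1751271461285 ['image', 'range_z', 'fx', 'fy', 'cx', 'cy', 'cam_to_world']
[[ 8.38000e-01  4.11000e-01 -3.59000e-01  2.95303e+02]
 [-5.46000e-01  6.24000e-01 -5.59000e-01 -4.75177e+02]
 [-5.00000e-03  6.64000e-01  7.47000e-01  6.65040e+02]
 [ 0.00000e+00  0.00000e+00  0.00000e+00  1.00000e+00]]
wrist 290.0547264757531 290.0547264757531 322.77357580139034 197.02716473144108 ['image', 'range_z', 'fx', 'fy', 'cx', 'cy', 'cam_to_world']
[[ 4.28000e-01 -8.55000e-01 -2.94000e-01  1.90579e+02]
 [ 9.04000e-01  4.05000e-01  1.40000e-01  6.00912e+02]
 [-0.00000e+00 -3.26000e-01  9.45000e-01  3.74737e+02]
 [ 0.00000e+00  0.00000e+00  0.00000e+00  1.00000e+00]]
{'time': 0.15, 'qpos': array([-1.20021446,  0.52187607, -0.03633388,  1.59981749,  0.02117866,
        1.02110535, -0.11283292]), 'qvel': array([ 0.00269296, -0.00141396,  0.00065597, -0.00075741, -0.00016682,
       -0.00099807,  0.00159286]), 'joint_efforts': array([ 2.79593267e-03, -9.27385712e+01,  1.98095061e+00, -3.70053399e+01,
        1.80191308e-02,  6.45601991e-03,  1.10842552e-04]), 'eef_pos': array([266.57327401, 565.04862786, 230.87984683]), 'tool_rot': array([[ 4.26693520e-01,  9.04396228e-01, -3.21467677e-04],
       [ 9.04395911e-01, -4.26693640e-01, -7.57118384e-04],
       [-8.21903224e-04,  3.23234552e-05, -9.99999662e-01]]), 'ft_force': array([-0.4321813 , -0.73011751, -0.43580479]), 'torque': array([-0.00826653,  0.02438881, -0.01385045]), 'finger_gap': 85.301600131237} -18.700000000000003
```

View pics/top0.png

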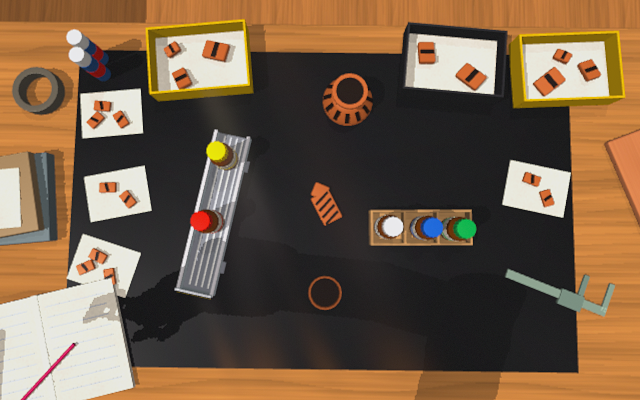

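View pics/side0.png

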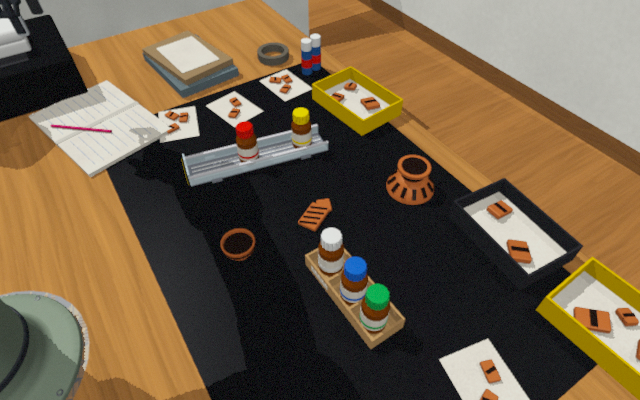

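Top view: the lane is on the left, with yellow at (216,150) and red at (201,221). The tray is on the right, with white (392,226), blue (432,228) and green (465,229). Sherd at (326,203), cup at (325,293), pot at (348,98). Now I'll measure these.

```bash
cat > h.py <<'E'
import numpy as np,cv2
def pts(c):
    z=c["range_z"];v,u=np.indices(z.shape)
    P=np.stack([(u-c["cx"])/c["fx"]*z,-(v-c["cy"])/c["fy"]*z,-z,np.ones_like(z)],-1)
    W=P@np.array(c["cam_to_world"]).T
    W[z==0]=np.nan
    return W[...,:3]
def ray(c,u,v,zp):
    M=np.array(c["cam_to_world"]);d=M[:3,:3]@np.array([(u-c["cx"])/c["fx"],-(v-c["cy"])/c["fy"],-1]);o=M[:3,3]
    return (o+d*(zp-o[2])/d[2])
HS={"red":[((0,150,90),(6,255,255)),((175,150,90),(180,255,255))],"yellow":[((26,150,90),(34,255,255))],"green":[((50,120,60),(80,255,255))],"blue":[((100,120,60),(125,255,255))],"white":[((0,0,140),(180,50,255))]}
def caps(c,zmin=60,zmax=125):
    W=pts(c);h=cv2.cvtColor(np.asarray(c["image"]),cv2.COLOR_BGR2HSV);out={}
    zs=W[...,2]
    for n,r in HS.items():
        m=sum(cv2.inRange(h,np.array(a),np.array(b)) for a,b in r)>0
        m&=(zs>zmin)&(zs<zmax)&(W[...,0]>350)&(W[...,0]<720)&(abs(W[...,1])<450)
        k,l,st,ce=cv2.connectedComponentsWithStats(m.astype(np.uint8))
        if k<2: continue
        i=1+np.argmax(st[1:,4]);mm=l==i
        zt=np.nanpercentile(zs[mm],90); t=mm&(abs(zs-zt)<5)
        vv,uu=np.nonzero(t);(cu,cv_),rad=cv2.minEnclosingCircle(np.stack([uu,vv],1).astype(np.float32))
        out[n]=(np.round(W[t].mean(0),1),np.round((W[t].min(0)+W[t].max(0))[:2]/2,1),t.sum(),(round(cu),round(cv_)))
    return out
E
python3 - <<'E'
from h import *
for n in("top","side"):
    c=dict(np.load(n+"0.npz"));print(n)
    for k,v in caps(c).items():print(k,v)
c=dict(np.load("top0.npz"));W=pts(c);z=W[...,2]
for name,(u0,v0,u1,v1),zl in [("lane",(165,120,265,305),(10,45)),("lanefloor",(165,120,265,305),(2.5,8)),("tray",(360,200,485,255),(20,36)),("cup",(300,270,350,315),(25,60)),("sherd",(300,175,350,230),(5,20)),("pot",(318,70,380,130),(40,90))]:
    m=np.zeros(z.shape,bool);m[v0:v1,u0:u1]=1;m&=(z>zl[0])&(z<zl[1])
    p=W[m];r=cv2.minAreaRect(p[:,:2].astype(np.float32));print(name,m.sum(),np.round(np.median(p[:,2]),1),r,np.round(cv2.boxPoints(r)).tolist())
g=np.full(z.shape,0,np.uint8);g=np.nan_to_num(np.clip(z*2.5,0,255)).astype(np.uint8)
cv2.imwrite("pics/z.png",cv2.resize(np.hstack([cv2.applyColorMap(g,2),c["image"]])[110:310,150:],None,fx=.7,fy=.7))
cv2.imwrite("pics/lane.png",np.hstack([cv2.resize(x[115:310,165:265],None,fx=3,fy=3,interpolation=0) for x in (cv2.applyColorMap(g,2),c["image"])]))
E
```

```text
top
red (array([546.2, 209.7,  96.1]), array([546.7, 209.5]), np.int64(300), (200, 221))
yellow (array([668.5, 186.8,  96. ]), array([668.9, 186.2]), np.int64(278), (216, 150))
green (array([ 538.5, -246.6,   95.8]), array([ 538.9, -247.3]), np.int64(302), (466, 229))
blue (array([ 540.3, -189.4,   95.7]), array([ 539.9, -189.5]), np.int64(302), (432, 227))
white (array([ 540.9, -121.5,   96. ]), array([ 540.7, -122.4]), np.int64(295), (393, 226))
side
red (array([545.1, 205.9,  94.4]), array([545.2, 206.1]), np.int64(144), (244, 128))
yellow (array([666.8, 182.5,  94. ]), array([667.3, 184.7]), np.int64(137), (300, 114))
green (array([ 536.8, -250.4,   94.8]), array([ 537. , -249.5]), np.int64(390), (378, 294))
blue (array([ 538.3, -193.3,   94.6]), array([ 538.9, -192.6]), np.int64(341), (355, 266))
white (array([ 539. , -125.2,   94.5]), array([ 539.7, -124.5]), np.int64(293), (331, 237))
lane 1761 25.7 ((562.267578125, 206.08595275878906), (71.80711364746094, 314.67822265625), 78.4647216796875) [[401.0, 202.0], [709.0, 139.0], [724.0, 210.0], [415.0, 273.0]]
lanefloor 5157 3.8 ((
[... 186 characters left out ...]
158569335938, -186.54849243164062), (65.72341918945312, 190.74618530273438), 0.7625163197517395) [[506.0, -92.0], [509.0, -282.0], [574.0, -281.0], [572.0, -91.0]]
cup 886 31.7 ((418.7156066894531, -7.097799301147461), (59.8663444519043, 58.87031936645508), 0.2614888548851013) [[389.0, 22.0], [389.0, -37.0], [449.0, -36.0], [449.0, 22.0]]
sherd 782 9.9 ((587.8919677734375, -2.3087196350097656), (95.79657745361328, 62.55519485473633), 10.172661781311035) [[535.0, 20.0], [546.0, -42.0], [641.0, -25.0], [630.0, 37.0]]
pot 1000 62.1 ((789.5587158203125, -47.67338943481445), (64.41126251220703, 65.75183868408203), 89.96499633789062) [[757.0, -80.0], [822.0, -80.0], [822.0, -15.0], [757.0, -15.0]]
```

View pics/lane.png

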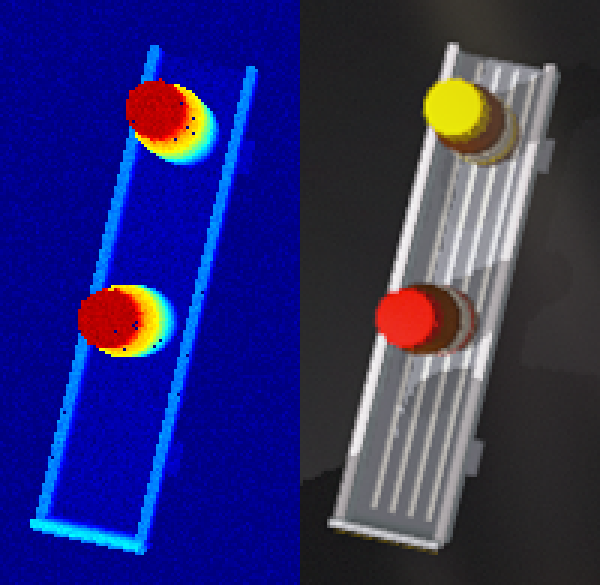

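```bash
python3 - <<'E'
from h import *
for n,sh in (("top",(-.8,-1.9)),("side",(.8,1.9))):
    c=dict(np.load(n+"0.npz"));W=pts(c);z=W[...,2];x,y=W[...,0],W[...,1]
    a=np.deg2rad(-11.54);R=np.array([[np.cos(a),-np.sin(a)],[np.sin(a),np.cos(a)]])
    L=(W[...,:2]-np.array([562,206]))@R   # rough lane coords
    m=(z>18)&(z<44)&(abs(L[...,0])<170)&(abs(L[...,1])<45)
    p=L[m]
    st=p[p[:,0]<-140]; 
    for s in(-1,1):
        r=p[(p[:,1]*s>22)&(abs(p[:,0])<135)]
        print(n,"rail",s,len(r),np.polyfit(r[:,0],r[:,1],1),np.percentile(r[:,1],[2,50,98]))
    print("x ends",np.percentile(p[:,0],[0.2,99.8]),"stop y",np.percentile(st[:,1],[1,99]))
    h=z>32;s2=L[m&h&(L[...,0]<-130)];print("stop top x",np.percentile(s2[:,0],[2,50,98]) if len(s2) else None)
    for k,v in caps(c).items():
        w=(v[0][:2]+v[1])/2+sh; print(k,w,"lane",(w-sh-np.array([562,206]))@R)
E
```

```text
top rail -1 513 [-3.09534820e-03 -3.22004655e+01] [-35.19544694 -32.25210125 -28.87725785]
top rail 1 436 [-1.80914591e-03  3.16160839e+01] [28.59954505 31.51501919 35.1711095 ]
x ends [-156.78907347  156.53819409] stop y [-35.16022084  34.26383203]
stop top x [-152.67176907 -150.15622419 -148.31692327]
red [545.65 207.7 ] lane [-15.95584832   0.41641838]
yellow [667.9 184.6] lane [108.4441035    2.23973567]
green [ 537.9  -248.85] lane [  67.78455739 -448.45495457]
blue [ 539.3  -191.35] lane [  57.65326665 -391.83722812]
white [ 540.   -123.85] lane [  44.83560619 -325.56168527]
side rail -1 526 [-1.31535103e-03 -3.37069599e+01] [-38.34815077 -34.98416509 -22.27565323]
side rail 1 311 [-5.17599799e-03  2.90927008e+01] [25.50176724 28.820468   34.14976011]
x ends [-156.38427822  156.8586381 ] stop y [-37.74363882  33.53897033]
stop top x [-152.20449644 -150.28552675 -148.3911595 ]
red [545.95 207.9 ] lane [-16.50938198  -3.37087624]
yellow [667.85 185.5 ] lane [107.40760859  -0.93172745]
green [ 537.7  -248.05] lane [  66.62109989 -451.75440402]
blue [ 539.4  -191.05] lane [  56.88377074 -395.56655461]
white [ 540.15 -122.95] lane [  43.99506834 -328.69313799]
```

```bash
cat > m.py <<'E'
from workcell import *
from h import *
a=np.deg2rad(-11.65);u=np.array([np.cos(a),np.sin(a)]);n=np.array([-np.sin(a),np.cos(a)]);O=np.array([561.7,204.4])
def frame(xd):
    x=np.array([xd[0],xd[1],0.]);z=np.array([0,0,-1.]);return np.column_stack([x,np.cross(z,x),z])
FL=frame(n); FT=frame(np.array([1.,0.01]))
def W(lx,ly,z): return np.append(O+lx*u+ly*n,z)
def toL(p): d=np.asarray(p)[:2]-O; return np.round([d@u,d@n],1)
def st(tag=""):
    s=read_state();print(tag,"t%.1f"%s["time"],np.round(s["eef_pos"],1),"lane",toL(s["eef_pos"]),"F",np.round(s["ft_force"],1),"gap %.1f"%s["finger_gap"]);return s
G=35.
def here(): return np.array(read_state()["eef_pos"])
E
python3 - <<'E'
from m import *
for p,F in ((W(-16,0,150),FL),((538,-248,150),FT),((540,-123,150),FT)):
    print(inverse_kinematics(list(p),F))
p=np.array([545.8,207.8])
movep(np.append(p,110),FL);st("above")
movel(np.append(p,G),max_speed=80,guard=8);st("down")
clamp();st("clamp")
E
```

```text
[-0.45518436  0.55454257 -0.01359058  1.78510595  0.00995621  0.80201025
  0.89380469]
[-0.10184077  0.66747105  0.65442062  1.78667463 -0.51746294  0.86590419
  0.80378908]
[-0.21146466  0.56056316  0.46196851  1.88290707 -0.3447592   0.77701127
  0.44826692]
above t1.9 [545.6 209.1 110.2] lane [-16.8   1.4] F [-0.9  0.6  0.5] gap 85.4
down t3.0 [546.1 207.9  35.4] lane [-16.    0.3] F [0.3 0.3 0.5] gap 85.4
clamp t3.4 [546.  208.   35.6] lane [-16.1   0.4] F [-1.5 -0.1  9.7] gap 42.7
```

```bash
python3 - <<'E'
from m import *
l=toL(here())
movel(W(l[0],l[1],G+4),max_speed=40);st("lift")
movel(W(-120,0,G+4),max_speed=120);wait(0.2);st("fwd")
print(movel(W(-138,0,G+4),max_speed=25,guard=5));st("touch")
c=camera("side");cv2.imwrite("pics/s1.png",c["image"][90:210,150:360]) ;c=camera("top");cv2.imwrite("pics/t1.png",cv2.resize(c["image"][130:310,150:270],None,fx=3,fy=3))
E
```

```text
lift t3.7 [546.1 208.1  39.2] lane [-16.    0.5] F [ 0.3 -0.6 -1.2] gap 42.5
fwd t4.9 [444.6 228.4  38.9] lane [-1.195e+02 -1.000e-01] F [-0.2 -0.3 -0.4] gap 42.3
True
touch t5.3 [437.8 229.9  39. ] lane [-1.265e+02 -1.000e-01] F [ 3.8 -0.3 -1.3] gap 42.7
```

View pics/t1.png

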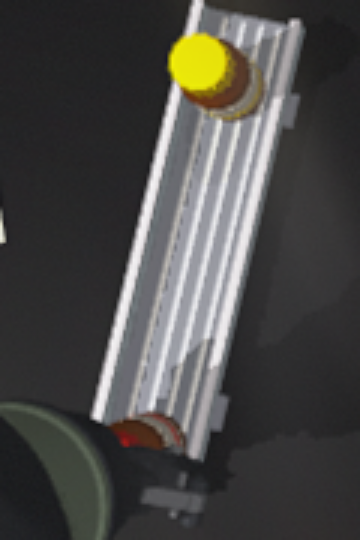

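View pics/s1.png

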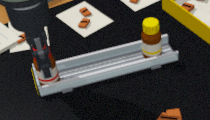

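```bash
python3 - <<'E'
from m import *
def lower():
    p=here();print("floor?",movel([p[0],p[1],G-2],max_speed=15,guard=6));st("lowered")
lower()
open_gripper();wait(0.1);st("open")
p=here();movel([p[0],p[1],115],max_speed=150)
q=np.array([667.9,185.0])
movep(np.append(q,115),FL);movel(np.append(q,G),max_speed=80,guard=8);st("yellow")
clamp();st("clamp")
l=toL(here());movel(W(l[0],l[1],G+4),max_speed=40)
movel(W(-70,0,G+4),max_speed=150);wait(0.2);st("fwd")
print(movel(W(-90,0,G+4),max_speed=25,guard=4));st("touch")
lower()
open_gripper();wait(.1)
p=here();movel([p[0],p[1],115],max_speed=150)
movep((540,-250,150),FT);st("overgreen")
for nm in("top","side"):
    c=camera(nm);cv2.imwrite(f"pics/{nm}2.png",c["image"]);
    for k,v in caps(c).items():
        w=(v[0][:2]+v[1])/2+((-.8,-1.9) if nm=="top" else (.8,1.9));print(nm,k,w,toL(w),v[0][2])
E
```

```text
floor? True
lowered t5.7 [438.  229.9  35.6] lane [-126.3    0. ] F [-1.2 -1.8 11.4] gap 42.1
open t6.3 [438.3 229.9  35.5] lane [-126.    0.] F [ 0.  -0.4 -0.4] gap 85.1
yellow t9.1 [668.3 185.1  35.6] lane [108.3   2.6] F [-0.4  0.5  0.6] gap 85.1
clamp t9.6 [668.2 185.1  35.6] lane [108.2   2.6] F [-2.3  0.2  5.9] gap 42.7
fwd t11.4 [493.5 218.3  38.9] lane [-69.6  -0.1] F [-0.5 -0.7 -1.5] gap 42.5
True
touch t11.9 [480.3 221.4  39. ] lane [-83.2   0.2] F [ 3.7 -0.7  0.9] gap 42.6
floor? True
lowered t12.2 [480.3 221.3  35.5] lane [-83.1   0.1] F [-1.4  1.2  7.5] gap 42.4
overgreen t15.2 [ 540.5 -248.5  149.8] lane [  70.7 -447.8] F [ 0.7  0.3 -0.3] gap 85.6
top red [437.5 227.7] [-126.3   -2.3] 96.1
top yellow [480.65 219.55] [-82.4  -1.5] 96.2
top green [ 537.95 -248.75] [  68.2 -448.6] 95.6
top blue [ 539.25 -191.55] [  58.  -392.3] 95.7
top white [ 539.9 -123. ] [  44.8 -325.1] 95.9
side red [438.45 228.45] [-125.6   -1.3] 94.3
side yellow [481.35 219.65] [-81.8  -1.3] 94.4
side green [ 537.7  -248.05] [  67.9 -448. ] 94.7
side blue [ 550.6 -188.3] [  68.4 -386.9] 95.0
side white [ 540.25 -122.9 ] [  45.1 -324.9] 94.7
```

View pics/side2.png

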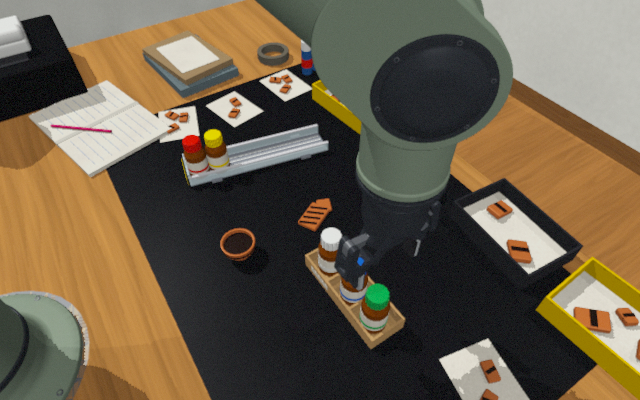

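View pics/top2.png

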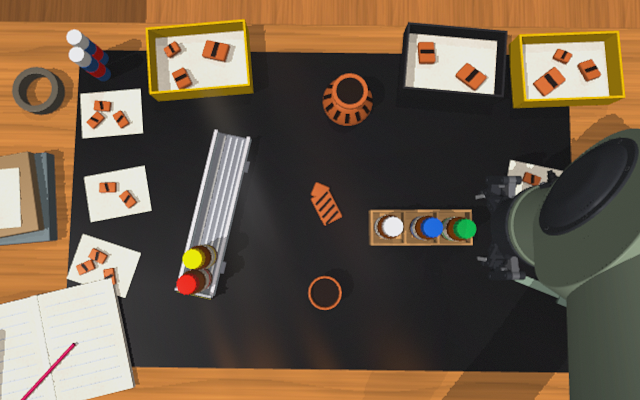

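Red (187,284) and yellow (196,258) stand together at the front stop. The sherd, cup and pot haven't moved. Next is green.

```bash
cat >> m.py <<'E'
def lower():
    p=here();print("floor?",movel([p[0],p[1],G-3],max_speed=15,guard=6));st("lowered")
def load(q,lx,stage):
    if 1 in stage:
        movep(np.append(q,130),FT);movel(np.append(q,G),max_speed=90,guard=8);st("at")
        clamp();st("clamp")
        p=here();movel([p[0],p[1],G+115],max_speed=120);st("lift")
    if 2 in stage:
        movep(W(lx+9,0,G+112),FL);wait(.15);st("over")
        print("hit",movel(W(lx+9,0,G+4),max_speed=90,guard=12));wait(.1);st("down")
    if 3 in stage:
        print("touch",movel(W(lx-6,0,G+4),max_speed=25,guard=4));st("touch")
        lower();open_gripper();wait(.1)
        p=here();movel([p[0],p[1],150],max_speed=150)
def look(tag):
    for nm in("top","side"):
        c=camera(nm);cv2.imwrite(f"pics/{nm}{tag}.png",c["image"])
        for k,v in caps(c).items():
            w=(v[0][:2]+v[1])/2+((-.8,-1.9) if nm=="top" else (.8,1.9));print(nm,k,w,toL(w),v[0][2])
E
python3 - <<'E'
from m import *
load((537.9,-248.5),-38.5,(1,2));look("3")
E
```

```text
at t16.8 [ 538.2 -248.6   35.5] lane [  68.5 -448.4] F [-0.1  0.6  0.6] gap 85.4
clamp t17.3 [ 538.2 -248.6   35.5] lane [  68.4 -448.4] F [-0.5  0.9  7.5] gap 42.7
lift t18.4 [ 537.8 -248.4  149.3] lane [  68.  -448.3] F [-0.2  0.6 -2.1] gap 42.4
over t20.2 [533.2 209.3 147. ] lane [-28.9  -0.9] F [ 0.  -0.7 -0.9] gap 42.1
hit False
down t21.7 [533.1 210.5  39.5] lane [-29.3   0.2] F [ 0.4 -0.6 -1. ] gap 43.0
top red [435.1 226.3] [-128.4   -4.1] 96.0
top yellow [478.35 210.95] [-83.  -10.4] 95.8
top blue [ 539.25 -190.85] [  57.8 -391.6] 95.8
top white [ 540.  -123.4] [  44.9 -325.4] 95.8
side red [438.4 228.6] [-125.6   -1.2] 94.4
side yellow [481.5 220.7] [-81.8  -0.2] 94.3
side green [511.65 192.3 ] [-46.6 -22. ] 112.0
side blue [ 539.9  -191.05] [  58.5 -391.7] 94.7
side white [ 540.1  -122.85] [  44.9 -324.9] 94.6
```

View pics/side3.png

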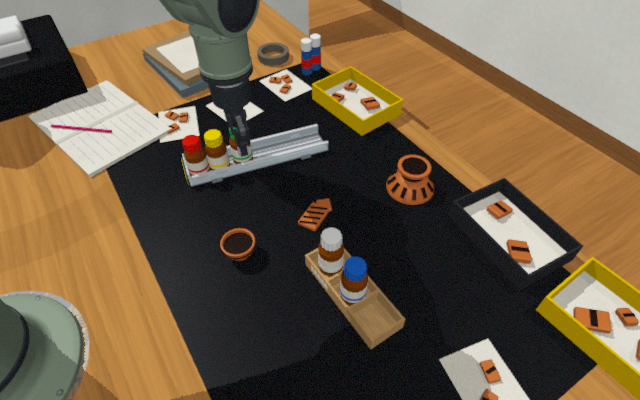

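Green is held upright in the lane at (240,150), just behind yellow (216,150). I'll place it, then do blue.

```bash
python3 - <<'E'
from m import *
load(None,-38.5,(3,));l=st("green done")
load((539.5,-191.2),5.5,(1,2,3))
movep((540,-125,150),FT);look("4")
E
```

```text
touch True
touch t22.2 [525.  212.   39.1] lane [-37.5   0.1] F [3.3 0.1 0.1] gap 42.5
floor? True
lowered t22.5 [525.2 212.   35.5] lane [-37.3   0. ] F [-0.9 -0.5  8.8] gap 42.6
green done t24.0 [524.9 211.7 149.3] lane [-37.5  -0.3] F [-0.1 -0.3 -0.8] gap 85.4
at t26.7 [ 539.8 -191.3   35.5] lane [  58.5 -392. ] F [ 0.3 -0.5  0.4] gap 85.6
clamp t27.2 [ 539.7 -191.2   35.5] lane [  58.4 -391.9] F [-2.1  2.3  9.9] gap 42.8
lift t28.3 [ 539.4 -191.1  149.3] lane [  58.  -391.9] F [-0.3 -0.6 -1.1] gap 42.7
over t29.9 [576.3 200.1 147. ] lane [15.1 -1.2] F [-0.4 -0.1 -0.2] gap 42.8
hit False
down t31.4 [576.2 201.6  39.5] lane [14.8  0.2] F [ 0.6  0.1 -0.9] gap 42.6
touch True
touch t31.8 [568.  203.1  39.1] lane [6.5 0. ] F [ 3.4 -0.9  0.4] gap 42.7
floor? True
lowered t32.1 [568.1 203.1  35.5] lane [ 6.5 -0. ] F [-0.2 -0.1  7.3] gap 42.7
top red [437.45 227.85] [-126.4   -2.1] 95.9
top yellow [480.55 219.95] [-82.6  -1.2] 95.9
top green [523.5 210.4] [-38.6  -1.8] 96.0
top blue [566.35 201.4 ] [ 5.2 -2. ] 96.0
top white [ 539.25 -114.6 ] [  42.4 -317. ] 95.9
side red [438.   228.85] [-126.1   -1. ] 94.5
side yellow [481.25 220.1 ] [-82.   -0.9] 94.3
side green [523.7 211.2] [-38.6  -1. ] 94.4
side blue [567.  201.8] [ 5.7 -1.5] 94.2
side white [ 539.85 -122.8 ] [  44.7 -324.9] 94.7
```

View pics/side4.png

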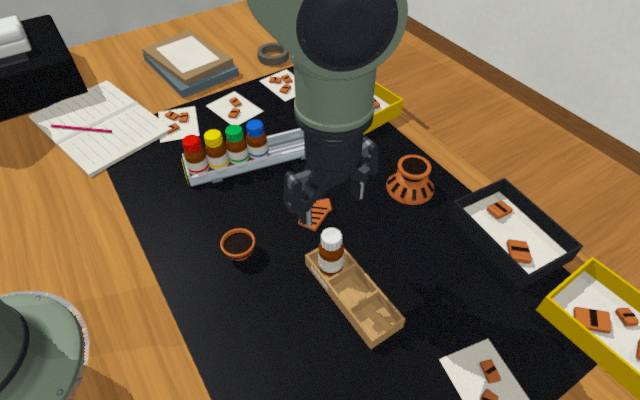

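The side view shows four bottles upright in the right order, at x = 193, 214, 235 and 256. White is last, at (331,237).

```bash
python3 - <<'E'
from m import *
load((540.0,-123.2),50.5,(1,2,3))
movep((480,-200,231),FT);wait(.3);look("5");st("end")
c=camera("top");P=pts(c);z=P[...,2]
for name,(u0,v0,u1,v1),zl in [("cup",(300,270,350,315),(25,60)),("sherd",(300,175,350,230),(5,20)),("pot",(318,70,380,130),(40,90))]:
    m=np.zeros(z.shape,bool);m[v0:v1,u0:u1]=1;m&=(z>zl[0])&(z<zl[1]);print(name,cv2.minAreaRect(P[m][:,:2].astype(np.float32)))
E
```

```text
at t36.4 [ 540.3 -123.3   35.5] lane [  45.2 -325.2] F [-0.2 -0.3 -0.3] gap 85.1
clamp t36.9 [ 540.3 -123.2   35.5] lane [  45.2 -325.2] F [-0.6  0.4  9.1] gap 42.4
lift t38.0 [ 539.9 -123.1  149.4] lane [  44.8 -325.2] F [-0.4 -0.1 -1.2] gap 42.7
over t39.4 [620.2 190.8 147.1] lane [60.  -1.5] F [ 0.4  0.3 -2. ] gap 42.5
hit False
down t40.8 [620.3 192.5  39.6] lane [59.8  0.1] F [-0.   0.3 -1.4] gap 42.2
touch True
touch t41.3 [611.4 194.1  39.1] lane [50.7 -0. ] F [ 4.7 -0.7 -0.1] gap 42.1
floor? True
lowered t41.6 [611.5 194.1  35.6] lane [50.9 -0.1] F [-0.8 -1.   9.3] gap 42.6
top red [437.45 227.85] [-126.4   -2.1] 96.0
top yellow [480.5 219.9] [-82.7  -1.2] 96.1
top green [523.45 210.45] [-38.7  -1.8] 95.9
top blue [566.35 201.45] [ 5.1 -2. ] 96.0
top white [608.8 192.9] [48.5 -1.8] 96.1
side red [438.2  228.15] [-125.8   -1.7] 94.3
side yellow [481.3  219.75] [-81.8  -1.2] 94.4
side green [524.   211.65] [-38.4  -0.5] 94.2
side blue [567.2 202.8] [ 5.7 -0.5] 94.1
side white [606.4 194.1] [45.9 -1.1] 94.3
end t45.0 [ 480.1 -199.9  231. ] lane [   1.7 -412.4] F [-1.1 -0.1  1.1] gap 85.6
cup ((418.62158203125, -7.162195205688477), (60.0482177734375, 58.82848358154297), 0.7854966521263123)
sherd ((584.9718627929688, -14.536811828613281), (94.16214752197266, 58.614234924316406), 28.844919204711914)
pot ((789.5118408203125, -48.29633712768555), (65.73531341552734, 64.2193832397461), 7.8734259605407715)
```

View pics/side5.png

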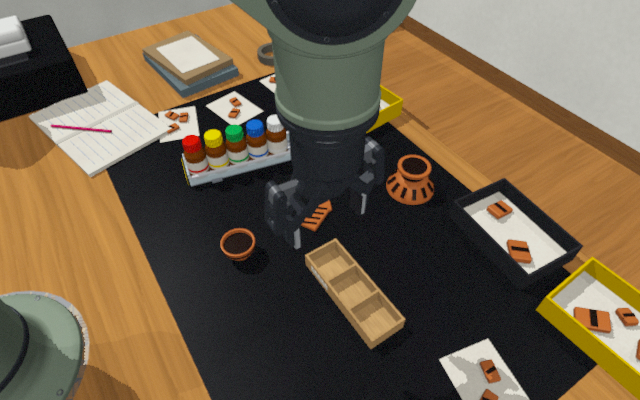

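View pics/top5.png

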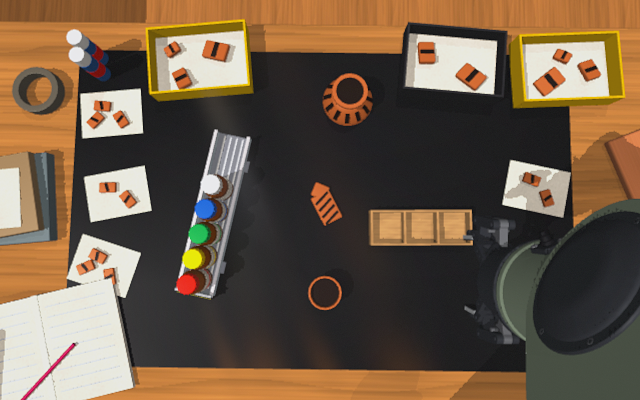

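All five stand upright in order: red (187,284), yellow (196,258), green (201,233), blue (206,208), white (214,185). The sherd's fitted rectangle changed, though it looks the same in the picture. I'll check it by colour.

```bash
python3 - <<'E'
import cv2,numpy as np
for b,(u0,v0,u1,v1) in {"sherd":(300,175,350,230),"cup":(300,270,350,315),"pot":(318,70,380,130)}.items():
    for f in("top0","top5"):
        i=cv2.imread(f"pics/{f}.png")[v0:v1,u0:u1];h=cv2.cvtColor(i,cv2.COLOR_BGR2HSV)
        m=cv2.inRange(h,np.array((4,100,60)),np.array((18,255,255)));M=cv2.moments(m,True);print(b,f,M["m10"]/M["m00"],M["m01"]/M["m00"],M["mu11"]/M["m00"],M["m00"])
E
python3 -c "
from workcell import *
finish_job()"
```

```text
sherd top0 24.2832674571805 28.223978919631094 37.00111269075006 759.0
sherd top5 24.2832674571805 28.223978919631094 37.00111269075006 759.0
cup top0 24.523809523809526 23.053571428571427 -1.028061224489734 336.0
cup top5 24.724928366762178 22.681948424068768 1.640306729829772 349.0
pot top0 28.65410199556541 32.12712490761271 -3.077978967654905 1353.0
pot top5 28.65410199556541 32.1359940872136 -2.8886583645114605 1353.0
the job is handed in; nothing more can be done
```

The lane is restocked and the job is handed in, at about 45 s on the robot clock. I brought red forward until it touched the front stop, then yellow until it touched red. Only then did I load green, blue and white from the tray. Each was moved up until it lightly touched the one in front (3–5 N), lowered onto the floor and released.

**Last checks:**
- **Bottles:** both cameras show all five upright on the lane floor in the order red, yellow, green, blue, white. Neighbouring centres are about 44 mm apart for 44 mm bottles, so they are practically touching.
- **Red at the stop:** it measures at lane x ≈ −126, not the nominal −129. I felt contact with the stop there, so I put this down to calibration error of a few mm.
- **White:** the side view put it about 3 mm nearer the front than the top view, because the arm partly hid it. The top view and the felt contact agree.
- **Sherd, cup and pot neck:** colour checks put all three within half a pixel of where they started. A rougher depth-based fit of the sherd had shifted, but its colour outline was identical, so that was depth noise.

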